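# Line up the seasonings by height in the rack

## Robot

A 6-joint arm with a two-finger parallel gripper is mounted at the origin on a cart in front of the work surface, level with it; the furniture and walls round the work are solid. World frame = base frame: x ahead of the robot, y to its left, z up, the work surface at z = 0. Lengths are in m, angles in rad, forces in N, time in s.
With the tool pointing down it reaches from about 0.3 to 0.875 m from the base axis. Payload 6.4 kg.
Tool frame: the origin (TCP) lies at the very end of the fingers, on their centre line; the grasp point (between the pads) lies 19 mm behind it; x points along the fingers, y is the direction in which the jaws open and shut, and the axes are right-handed (so a half turn about x gives the same grasp; the last joint's range is limited). The gripper opens to 85 mm and grips with 20 to 120 N. Pads are 22 mm wide; open, the fingers measure 114 mm over their backs; the gripper's body (76 mm by 85 mm) begins 54 mm behind the grasp point. The pads swing forward as they close: fully open they stand 13 mm farther back than shut.
Start: joints at [0.98, 0.181, 1.607, -0, 1.354, -0.206], TCP at [0.216, 0.533, 0.231] pointing down, gripper open.
Joint ranges: [-2.99, 2.99], [-0.89, 2.07], [0.3, 2.58], [-1.14, 4.28], [0, 2.63], [-3.12, 3.12]. Speed limits (rad/s): [2.57, 2.57, 3.01, 3.14, 3.14, 3.14].

## Interface

Orientations are given as a unit quaternion [w, x, y, z].
In Python, from bench import status, optics, hand_in gives the robot as it stands. The module is installed in compiled form; this text tells all that it offers.
- The arm moves only by the shell command python3 -m jog 'ROWS'. ROWS is JSON, one flat list of numbers, 5 for each row, row after row: the shift along the tool's x, y, z in mm, then the turn about the tool's x in degrees, then the opening in per cent of the stroke, from 0 (shut) to 100 (fully open). In form: [tx, ty, tz, yaw, gripper, tx, ty, tz, yaw, gripper, ...]. A call has exactly 5 rows; each row is the pose to reach, as a shift and turn from the pose commanded when the call began, along the tool's axes at that moment; what a row does not reach only later rows make up. A row lasts 1/10 s, in which the tool goes at most 50 mm and 8.59 degrees, less where a joint would pass 70% of its speed; a pose out of reach is approached as far as the arm can. A call with a gripper value outside its range is refused whole. The fingers move at their own pace and stop on an object; the grip force is fixed at half the most. Time passes only in rows, so rows that repeat a pose let the fingers close, or fill a call up. It gives the time, the measured TCP pose, the force and the opening at its end, in the units of the state.
- status.get_obs(): the state, without advancing time (a new reading comes with each control period).
- optics.camera(name): name is "scene" or "top" or "wrist"; returns the picture (400x640x3 uint8, red, green, blue); there is no depth.
- optics.get_calibration(name): a dict with "vertical_fov" (degrees; the focal length in pixels is half the picture's height over the tangent of half this angle, whatever the lens; pixels are square), "cx", "cy" (the principal point, pixels), "extrinsics" (4x4, takes a point from camera to world coordinates). Camera axes: x right, y up, looking along -z (the intrinsics and any distortion apply to the point x, -y, -z); pixel columns grow to the right and rows downward; lengths in m; the calibration is good to about 2 mm. A picture is of the moment at which its call begins: read the wrist's pose just before it. get_calibration takes no time and is no camera call; for the wrist camera it gives the pose at the moment of the call.
- hand_in(): hands the job in, once; it reports no verdict.
The state is a dict: "time_s": time; "q": joint angles; "dq": joint speeds; "joint_efforts": joint torques, N m; "eef_pos": TCP position; "eef_rot": TCP orientation; "wrist_force": force on the tool from outside, world axes, zero at the start; "torque": the same for the moment, N m; "opening": opening from 0.0 (shut) to 1.0 (fully open).
Only numpy, scipy, OpenCV 4.12 (cv2) and the standard library are available. Lean on these libraries where they do the work, as an engineer would, in place of code of your own. Each camera call takes 0.05 s, during which the arm holds its last target. There are 200 camera calls.

## Task

The oil bottle and the little bowl already stand at the two ends of the seasoning rack. Stand the pepper mill, the lentil jar, the spice jar and the salt shaker upright in the four empty wells between them, one to a well, so that the heights step down along the row from the oil bottle to the little bowl. Do not tip anything over, and leave the oil bottle and the bowl in their wells and the lemon, garlic and peeler where they lie.

Things in the scene. Friction and masses are not known exactly. Their poses are not given: they have to be found in the camera images.
- pepper_mill_center (a point): dark turned-wood pepper mill, loose, 170 mm tall, the tallest of the four; foot 58 mm across, waist narrower, round head up to 50 mm across from 123 to 159 mm up (a good grip at 139 mm), small knob on top. Point: on its axis half-way up (85 mm above its foot); z is its axis, upward. About 0.18 kg
- lentil_jar_center (a point): glass storage jar filled with orange-brown lentils, light wooden lid, loose, 135 mm tall, second tallest; straight sides 58 mm across up to 104 mm, lid 57 mm across. Point: on its axis half-way up (67.5 mm above its foot); z upward. About 0.24 kg
- spice_jar_center (a point): small spice jar with a patterned brownish wrap and a dark cap, loose, 105 mm tall, third tallest; straight sides 41 mm across all the way up. Point: on its axis half-way up (52.5 mm above its foot); z upward. About 0.11 kg
- salt_shaker_center (a point): small whitish ceramic salt shaker with a perforated steel cap, loose, 75 mm tall, the lowest of the four; 44 mm across at the foot, 39 to 41 mm at and above 50 mm. Point: on its axis half-way up (37.5 mm above its foot); z upward. About 0.12 kg
- rack: low wooden rack fixed to the worktop, 116 x 594 mm, top 22 mm high (edging 24, end handles 49). Six equal round wells in a row, 76 mm across, grey felt floors 10 mm above the worktop. Origin: centre of the underside; y runs along the row, z up. Well centres: x = 0, y = -237.5, -142.5, -47.5, 47.5, 142.5, 237.5 mm; the end wells hold the oil bottle and the bowl, the four between are empty
- oil_bottle_center (a point): tall dark green oil bottle, loose, 267 mm tall, 61 mm across, standing in one of the two end wells of the rack (either end), its top 277 mm above the worktop. Point: on its axis half-way up (133.5 mm above its foot); z upward
- salt_bowl_center (a point): small cream-coloured bowl, loose, 45 mm tall, 94 mm across the rim, standing in the end well opposite to the oil bottle. Point: on its axis half-way up; z upward
- lemon_center (a point): yellow lemon lying loose on the worktop, 78 x 55 x 56 mm; a bystander. Point: its centre
- garlic_center (a point): whitish garlic bulb standing loose on the worktop, 60 mm across, 59 mm tall; a bystander. Point: its centre
- peeler_center (a point): black-handled vegetable peeler lying loose on the worktop, 170 x 25 x 18 mm; a bystander. Point: its centre
Things that resemble listed ones, but are neither listed nor needed, are in the scene too. What is shaped like the part that bears spice_jar_center but green is not meant. What is shaped like the part that bears pepper_mill_center but blue is not meant.

How it is judged:
By the outcome, as a careful person would: the job done as asked, in the order asked, and still so for the second after the job is handed in, with the robot touching nothing.
It also fails if it takes over 112 s, if anything falls off the work surface, if the arm or the gripper's body presses on something with over 40 N, if the wrist force passes 120 N, or if a joint passes its speed limit or range.

## Working session

There is one attempt and no reset: what is moved stays moved. The work goes in short steps, Python scripts to look and compute and a shell command to move; the robot and the scene stay as the last step left them, time stands still between calls to the robot, and variables do not carry over. Pictures are saved under pics/ and viewed, on a budget of 14 in all, crops included, one or two more only if the job needs it, and the job is handed in when it is done.

```bash
mkdir -p pics
python3 - <<'E'
from bench import status, optics
import cv2
o=status.get_obs();print({k:o[k] for k in('time_s','eef_pos','eef_rot','opening','wrist_force')})
for n in('top','scene'):
    cv2.imwrite(f'pics/{n}0.png',cv2.cvtColor(optics.camera(n),cv2.COLOR_RGB2BGR))
    print(n,optics.get_calibration(n))
print(optics.get_calibration('wrist'))
E
```

```text
{'time_s': 0.0, 'eef_pos': array([0.2155213 , 0.53249524, 0.23037516]), 'eef_rot': array([ 0.69381096,  0.13465723,  0.69430155, -0.13579081]), 'opening': 0.9994356027139071, 'wrist_force': array([ 0.10503862, -0.34004658,  1.04246944])}
top {'vertical_fov': 50.20680318799782, 'cx': 326.16992679251257, 'cy': 212.18537600946237, 'extrinsics': array([[ 0.06163258,  0.97425458, -0.21686273,  0.28393772],
       [-0.99808302,  0.06138506, -0.00788406,  0.00866503],
       [ 0.00563105,  0.21693293,  0.97617027,  1.20511021],
       [ 0.        ,  0.        ,  0.        ,  1.        ]])}
scene {'vertical_fov': 51.74167200703784, 'cx': 318.1044478505332, 'cy': 206.933751095479, 'extrinsics': array([[ 0.77870889,  0.3744979 , -0.50335254, -0.17950825],
       [-0.62732869,  0.4755722 , -0.61667641, -0.83643393],
       [ 0.00843645,  0.7959789 ,  0.60526558,  0.91370374],
       [ 0.        ,  0.        ,  0.        ,  1.        ]])}
{'vertical_fov': 68.14986483176877, 'cx': 322.8807171038796, 'cy': 200.24009334551832, 'extrinsics': array([[ 0.37541948, -0.88872278, -0.26311979,  0.14747294],
       [ 0.92685271,  0.35934091,  0.10871136,  0.55934182],
       [-0.00206455, -0.28468565,  0.9586187 ,  0.37352218],
       [ 0.        ,  0.        ,  0.        ,  1.        ]])}
```

View pics/top0.png

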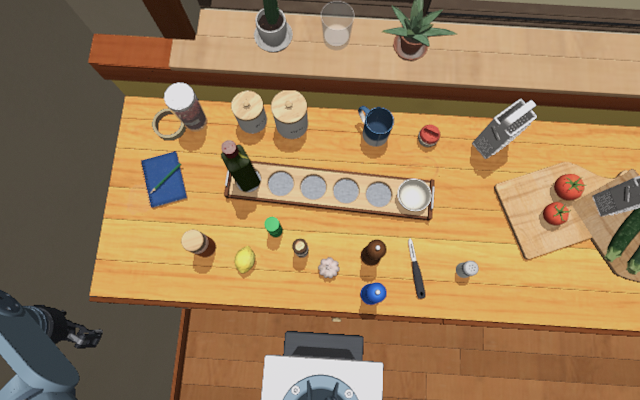

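View pics/scene0.png

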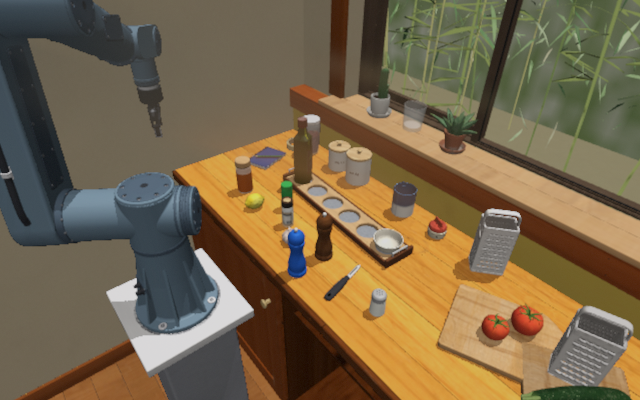

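The top view shows the lentil jar at (195,241), spice jar (300,247; green decoy at (273,227)), mill (374,252; blue decoy at (374,292)), shaker (467,269), bottle (235,165), bowl (414,195). An enlarged crop will confirm this and give finer pixels.

Run:
```python
import cv2
a=cv2.imread('pics/top0.png')[140:310,170:490]; cv2.imwrite('pics/topc.png',cv2.resize(a,None,fx=2.5,fy=2.5,interpolation=cv2.INTER_CUBIC))
a=cv2.imread('pics/scene0.png')[110:325,225:420]; cv2.imwrite('pics/scenec.png',cv2.resize(a,None,fx=2.75,fy=2.75,interpolation=cv2.INTER_CUBIC))
```

```text
(no output)
```

View pics/topc.png

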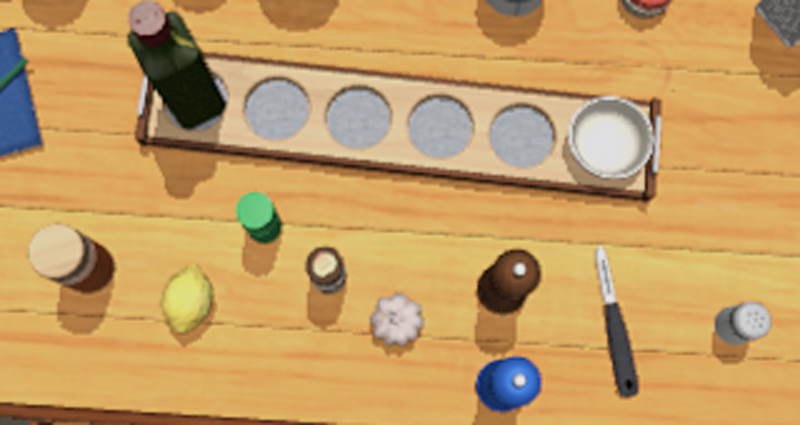

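View pics/scenec.png

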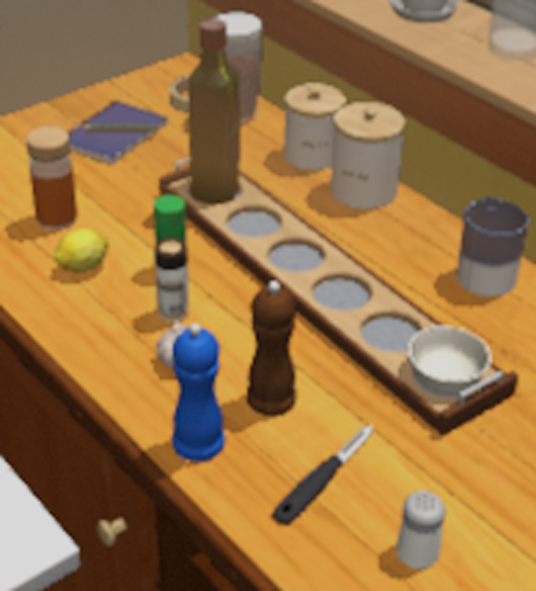

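```bash
cat > h.py <<'E'
import numpy as np
from bench import optics
def ray(name,uv,cal=None):
    c=cal or optics.get_calibration(name); f=200/np.tan(np.radians(c['vertical_fov'])/2)
    E=c['extrinsics']; d=E[:3,:3]@np.array([(uv[0]-c['cx'])/f,-(uv[1]-c['cy'])/f,-1]); return E[:3,3],d
def at(name,uv,z,cal=None):
    o,d=ray(name,uv,cal); return (o+d*(z-o[2])/d[2])[:2]
def proj(name,p,cal=None):
    c=cal or optics.get_calibration(name); f=200/np.tan(np.radians(c['vertical_fov'])/2)
    E=c['extrinsics']; q=E[:3,:3].T@(np.asarray(p)-E[:3,3]); return np.array([c['cx']-f*q[0]/q[2],c['cy']+f*q[1]/q[2]])
E
python3 - <<'E'
from h import *
T={'lentil':(57,252,.135),'mill':(520,269,.168),'spice':(325,263,.105),'salt':(751,318,.075),'bowl':(611,137,.055),'w1':(277,108,.022),'w2':(358,117,.022),'w3':(440,127,.022),'w4':(522,136,.022),'bottle':(148,17,.277),'garlic':(397,320,.03),'lemon':(187,299,.028),'green':(256,212,.105),'blue':(520,381,.168)}
S={'lentil':(49,138),'mill':(274,287),'spice':(172,245),'salt':(424,497),'bowl':(449,357),'w1':(255,222),'w2':(297,256),'w3':(343,293),'w4':(391,333),'bottle':(213,28),'blue':(195,330),'green':(170,205)}
for k,(u,v,z) in T.items():
    a=at('top',(170+u/2.5,140+v/2.5),z); b=at('scene',(225+S[k][0]/2.75,110+S[k][1]/2.75),z) if k in S else None
    print(k,a.round(4),b if b is None else b.round(4),round(np.hypot(*a),3))
E
```

```text
lentil [0.4266 0.3489] [0.429  0.3471] 0.551
mill [ 0.4338 -0.1149] [ 0.4331 -0.1164] 0.449
spice [0.4365 0.0799] [0.4403 0.0838] 0.444
salt [ 0.4104 -0.3716] [ 0.4148 -0.3686] 0.554
bowl [ 0.6045 -0.2245] [ 0.6003 -0.229 ] 0.645
w1 [0.6239 0.1539] [0.6242 0.1515] 0.643
w2 [0.6191 0.0601] [0.6188 0.0566] 0.622
w3 [ 0.6131 -0.0347] [ 0.6137 -0.0387] 0.614
w4 [ 0.6084 -0.1292] [ 0.607 -0.132] 0.622
bottle [0.63   0.2485] [0.6235 0.2397] 0.677
garlic [0.3891 0.0013] None 0.389
lemon [0.3979 0.2336] None 0.461
green [0.4857 0.1561] [0.4882 0.1554] 0.51
blue [ 0.3261 -0.1187] [ 0.3257 -0.121 ] 0.347
```

```bash
cat >> h.py <<'E'
from scipy.spatial.transform import Rotation as R
from bench import status
def pose():
    o=status.get_obs(); w,x,y,z=o['eef_rot']; return o,np.array(o['eef_pos']),R.from_quat([x,y,z,w]).as_matrix()
def go(*P):  # mm shifts in present tool axes to world TCP points
    o,p,M=pose()
    for q in P: print((M.T@(np.array(q)-p)*1000).round(0))
E
python3 - <<'E'
from h import *
o,p,M=pose();print(M.round(3));c=optics.get_calibration('wrist');print('cam in tool',(M.T@(c['extrinsics'][:3,3]-p)).round(3),(M.T@c['extrinsics'][:3,:3]).round(2))
E
```

```text
[[-0.001  0.375  0.927]
 [-0.001  0.927 -0.375]
 [-1.    -0.001 -0.   ]]
cam in tool [-0.143 -0.001 -0.073] [[ 0.    0.28 -0.96]
 [ 1.   -0.    0.  ]
 [ 0.   -0.96 -0.28]]
```

```bash
python3 -m jog '[-2,-35,30,0,100, -4,-70,60,0,100, -6,-105,90,0,100, -8,-140,120,0,100, -10,-173,148,0,100]'
python3 -m jog '[0,-35,30,0,100, 0,-70,60,0,100, 0,-105,90,0,100, 0,-140,120,0,100, 0,-173,148,0,100]'
python3 -m jog '[0,-35,30,-8,100, 0,-70,60,-16,100, 0,-105,90,-24,100, 0,-140,120,-32,100, 0,-173,148,-40,100]'
python3 -m jog '[0,0,0,-8,100, 0,0,0,-16,100, 0,0,0,-24,100, 0,0,0,-27,100, 0,0,0,-27,100]'
python3 - <<'E'
from h import *
import cv2
o,p,M=pose();print(p,M.round(3),o['q'].round(2))
c=optics.get_calibration('wrist');a=cv2.cvtColor(optics.camera('wrist'),cv2.COLOR_RGB2BGR)
m=proj('wrist',(.4335,-.1155,.168),c);print(m,proj('wrist',(.4335,-.1155,.001),c))
cv2.imwrite('pics/w1.png',a);go((.4335,-.1155,.24),(.4335,-.1155,.118))
E
```

```text
time_s: 0.6
eef_pos: [0.288, 0.3152, 0.241]
eef_rot: [0.694, 0.135, 0.694, -0.135]
wrist_force: [0.8, -0.7, 1.4]
opening: 1.002
time_s: 1.1
eef_pos: [0.3603, 0.0993, 0.2412]
eef_rot: [0.694, 0.135, 0.694, -0.135]
wrist_force: [1.1, 0.7, 0.4]
opening: 0.999
time_s: 1.6
eef_pos: [0.4284, -0.1029, 0.2412]
eef_rot: [0.701, -0.093, 0.701, 0.093]
wrist_force: [0.9, 0.6, -0.2]
opening: 1.003
time_s: 2.1
eef_pos: [0.4281, -0.1012, 0.241]
eef_rot: [0.66, -0.252, 0.661, 0.252]
wrist_force: [0.6, -0.9, -0.2]
opening: 1.003
[ 0.42811665 -0.10123674  0.24096501] [[-0.001 -0.666  0.746]
 [ 0.     0.746  0.666]
 [-1.     0.001 -0.   ]] [-0.5  -0.14  1.92  0.    1.37 -2.8 ]
[304.04263278 205.32336037] [311.79943404 166.91879961]
[  1. -14.  -6.]
[123. -14.  -6.]
```

View pics/w1.png

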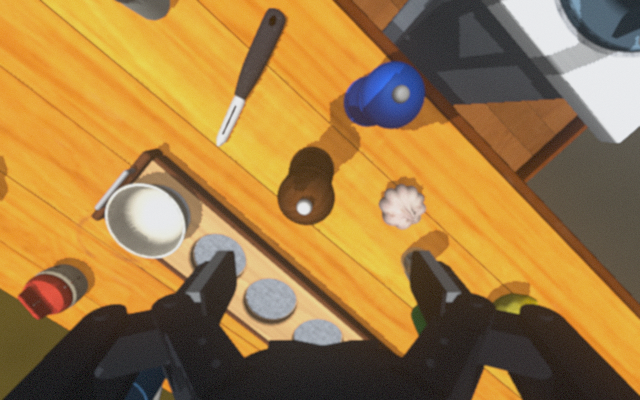

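The knob is at (304,208) against a predicted (304,205), so the position is confirmed. The mill is the dark brown one at (306,190); the blue one at (385,95) is the decoy. I'll grasp it now.

```bash
python3 -m jog '[0,-14,-6,0,100, 30,-14,-6,0,100, 65,-14,-6,0,100, 100,-14,-6,0,100, 123,-14,-6,0,100]'
python3 -m jog '[0,0,0,0,20, 0,0,0,0,20, 0,0,0,0,20, 0,0,0,0,20, 0,0,0,0,20]'
python3 -m jog '[0,0,0,0,20, 0,0,0,0,20, 0,0,0,0,20, 0,0,0,0,20, 0,0,0,0,20]'
python3 - <<'E'
from h import *
o,p,M=pose();print(p.round(4));w1=(.624,.1527)
go((p[0],p[1],p[2]+.07),(*w1,p[2]+.07))
E
```

```text
time_s: 2.65
eef_pos: [0.4324, -0.116, 0.116]
eef_rot: [0.66, -0.251, 0.661, 0.252]
wrist_force: [-0.5, -0.4, 0.0]
opening: 1.001
time_s: 3.15
eef_pos: [0.4345, -0.1165, 0.12]
eef_rot: [0.661, -0.253, 0.66, 0.251]
wrist_force: [-1.4, -0.3, 4.7]
opening: 0.559
time_s: 3.65
eef_pos: [0.4345, -0.1165, 0.12]
eef_rot: [0.661, -0.253, 0.66, 0.251]
wrist_force: [-0.3, 0.7, 6.2]
opening: 0.564
[ 0.4345 -0.1165  0.12  ]
[-70.  -0.   0.]
[-70.  74. 321.]
```

```bash
python3 -m jog '[-10,0,0,0,20, -25,0,0,0,20, -40,0,0,0,20, -55,0,0,0,20, -70,0,0,0,20]'
python3 -m jog '[0,8,36,0,20, 0,17,72,0,20, 0,25,108,0,20, 0,33,144,0,20, 0,41,180,0,20]'
python3 -m jog '[0,7,30,0,20, 0,15,60,0,20, 0,22,95,0,20, 0,29,125,0,20, 0,33,141,0,20]'
python3 - <<'E'
from h import *
import cv2
a=cv2.cvtColor(optics.camera('top'),cv2.COLOR_RGB2BGR)[100:300,180:450]; b=cv2.cvtColor(optics.camera('scene'),cv2.COLOR_RGB2BGR)[80:280,200:420]
cv2.imwrite('pics/t1.png',cv2.resize(np.hstack([a,b]),None,fx=1.63,fy=1.63))
o,p,M=pose();print(p.round(4),o['opening'],o['wrist_force']);go((.624,.1527,p[2]),(.624,.1527,.130))
E
```

```text
time_s: 4.15
eef_pos: [0.433, -0.1155, 0.1894]
eef_rot: [0.661, -0.252, 0.661, 0.252]
wrist_force: [1.3, -0.5, -0.9]
opening: 0.568
time_s: 4.65
eef_pos: [0.5406, 0.0362, 0.1889]
eef_rot: [0.661, -0.252, 0.661, 0.252]
wrist_force: [-0.6, -0.5, -1.2]
opening: 0.565
time_s: 5.15
eef_pos: [0.6239, 0.1556, 0.1887]
eef_rot: [0.66, -0.253, 0.66, 0.253]
wrist_force: [-0.0, 0.8, -2.3]
opening: 0.565
[0.6237 0.1553 0.1885] 0.5640349432621149 [ 0.04534166 -0.4185135  -1.89871749]
[-0. -2. -2.]
[58. -2. -2.]
```

View pics/t1.png

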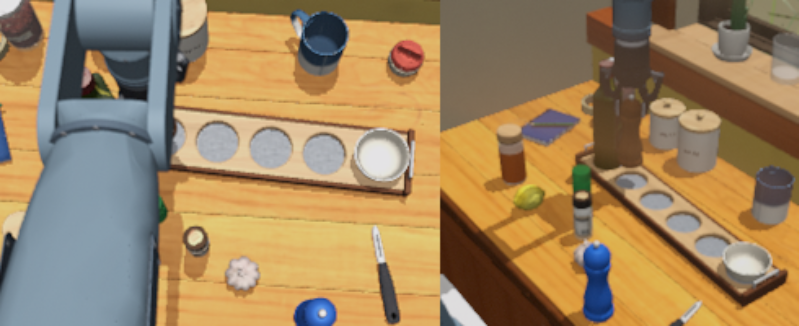

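The mill hangs upright beside the bottle, over well 1. Next I lower it, release and rise.

```bash
python3 -m jog '[10,-2,-2,0,20, 25,-2,-2,0,20, 38,-2,-2,0,20, 50,-2,-2,0,20, 56,-2,-2,0,20]'
python3 -m jog '[0,0,0,0,20, 1,0,0,0,20, 1,0,0,0,80, 1,0,0,0,80, 1,0,0,0,80]'
python3 -m jog '[0,0,0,0,90, -10,0,0,0,90, -40,0,0,0,90, -70,0,0,0,90, -100,0,0,0,90]'
python3 - <<'E'
from h import *
o,p,M=pose();print(p.round(4),M.round(3));go((.428,.348,.22))
E
```

```text
time_s: 5.75
eef_pos: [0.6217, 0.15, 0.13]
eef_rot: [0.66, -0.252, 0.662, 0.252]
wrist_force: [-9.4, 2.0, 42.2]
opening: 0.561
time_s: 6.25
eef_pos: [0.6235, 0.1506, 0.1319]
eef_rot: [0.661, -0.252, 0.66, 0.252]
wrist_force: [-0.1, -0.0, 0.1]
opening: 0.802
time_s: 6.75
eef_pos: [0.6231, 0.1505, 0.2333]
eef_rot: [0.661, -0.252, 0.66, 0.252]
wrist_force: [0.4, -0.5, -0.1]
opening: 0.899
[0.6231 0.1505 0.2333] [[ 0.001 -0.666  0.746]
 [ 0.     0.746  0.666]
 [-1.    -0.     0.   ]]
[ 13. 277. -14.]
```

```bash
python3 -m jog '[-10,10,-40,0,100, -20,40,-70,0,100, -20,80,-70,0,100, -20,125,-65,0,100, -20,170,-50,0,100]'
python3 -m jog '[0,40,15,0,100, 10,80,30,0,100, 20,107,36,0,100, 33,107,36,0,100, 33,107,36,0,100]'
python3 - <<'E'
from h import *
import cv2
o,p,M=pose();print(p.round(4))
c=optics.get_calibration('wrist');cv2.imwrite('pics/w2.png',cv2.cvtColor(optics.camera('wrist'),cv2.COLOR_RGB2BGR))
print(proj('wrist',(.428,.348,.135),c));go((.428,.348,.22),(.428,.348,.076))
cv2.imwrite('pics/t2.png',cv2.cvtColor(optics.camera('top'),cv2.COLOR_RGB2BGR))
E
```

```text
time_s: 7.25
eef_pos: [0.4714, 0.2443, 0.2528]
eef_rot: [0.661, -0.252, 0.66, 0.251]
wrist_force: [0.7, 0.9, 0.7]
opening: 0.998
time_s: 7.75
eef_pos: [0.4268, 0.3475, 0.217]
eef_rot: [0.659, -0.253, 0.661, 0.253]
wrist_force: [-0.2, -0.1, 0.3]
opening: 1.0
[0.4268 0.3475 0.217 ]
[322.14232659 210.16218843]
[-2.  1.  1.]
[142.   1.   1.]
```

View pics/w2.png

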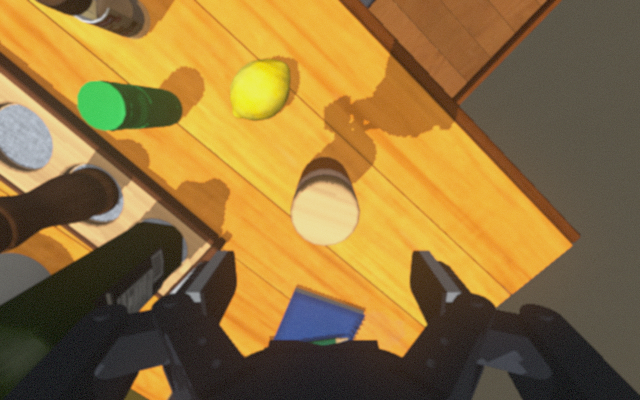

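The lid centre is at (326,213) against a predicted (322,210), about 2–3 mm off, which I correct. The mill stands in its well beside the bottle.

```bash
python3 -m jog '[20,3,2,0,100, 55,3,2,0,100, 90,3,2,0,100, 125,3,2,0,100, 142,3,2,0,100]'
python3 -m jog '[0,0,0,0,40, 0,0,0,0,40, 0,0,0,0,40, 0,0,0,0,40, 0,0,0,0,40]'
python3 -m jog '[0,0,0,0,40, 0,0,0,0,40, -20,0,0,0,40, -50,0,0,0,40, -80,0,0,0,40]'
python3 - <<'E'
from h import *
o,p,M=pose();print(p.round(4));
go((.5,.22,.156),(.6187,.0584,.156))
E
```

```text
time_s: 8.35
eef_pos: [0.4273, 0.3493, 0.0741]
eef_rot: [0.66, -0.252, 0.662, 0.251]
wrist_force: [0.0, -0.7, 1.0]
opening: 1.0
time_s: 8.85
eef_pos: [0.4289, 0.3516, 0.078]
eef_rot: [0.662, -0.252, 0.659, 0.252]
wrist_force: [-0.1, -0.1, 5.6]
opening: 0.66
time_s: 9.35
eef_pos: [0.4266, 0.351, 0.1564]
eef_rot: [0.66, -0.252, 0.661, 0.252]
wrist_force: [0.7, 0.5, -1.8]
opening: 0.662
[0.4266 0.351  0.1564]
[   0. -147.  -33.]
[   0. -346.  -52.]
```

View pics/t2.png

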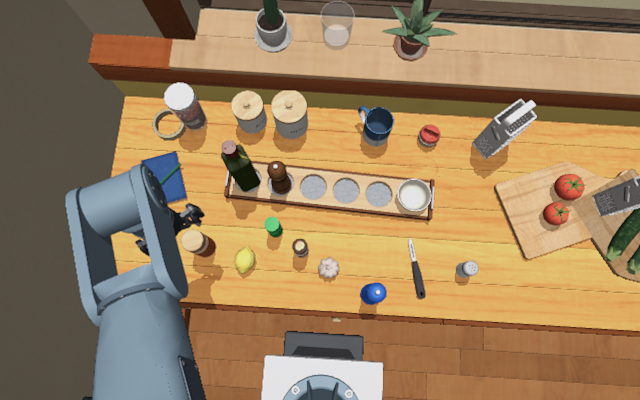

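```bash
python3 -m jog '[-35,0,0,0,40, -45,-40,-16,0,40, -45,-80,-33,0,40, -45,-120,-49,0,40, -45,-160,-65,0,40]'
python3 -m jog '[0,-40,-17,0,40, 0,-80,-34,0,40, 0,-115,-48,0,40, 0,-126,-52,0,40, 0,-126,-52,0,40]'
python3 - <<'E'
from h import *
o,p,M=pose();print(p.round(4));go((.6187,.0584,.16),(.6187,.0584,.09))
E
```

```text
time_s: 9.85
eef_pos: [0.4855, 0.1874, 0.2013]
eef_rot: [0.66, -0.252, 0.661, 0.253]
wrist_force: [1.5, 0.1, -2.0]
opening: 0.66
time_s: 10.35
eef_pos: [0.5311, 0.0587, 0.201]
eef_rot: [0.661, -0.251, 0.661, 0.251]
wrist_force: [-1.0, -0.2, -3.6]
opening: 0.66
[0.5311 0.0587 0.201 ]
[ 41. -58.  65.]
[111. -58.  65.]
```

```bash
python3 -m jog '[0,-25,30,0,40, 10,-50,56,0,40, 41,-58,65,0,40, 70,-58,65,0,40, 90,-58,65,0,40]'
python3 - <<'E'
from h import *
o,p,M=pose();print(p.round(4),o['wrist_force']);go((.6187,.0584,.091))
E
```

```text
time_s: 10.85
eef_pos: [0.6162, 0.0625, 0.1084]
eef_rot: [0.659, -0.252, 0.662, 0.254]
wrist_force: [-1.0, 0.6, -3.1]
opening: 0.66
[0.6162 0.0625 0.1084] [-0.95095239  0.57275864 -3.06557125]
[17. -5. -1.]
```

```bash
python3 -m jog '[8,0,0,0,40, 14,0,0,0,40, 18,0,0,0,40, 18,0,0,0,40, 18,0,0,0,40]'
python3 - <<'E'
from h import *
o,p,M=pose();print(p.round(4),o['wrist_force']);go((.6187,.0584,.088))
E
```

```text
time_s: 11.35
eef_pos: [0.6187, 0.0602, 0.0945]
eef_rot: [0.661, -0.252, 0.66, 0.252]
wrist_force: [0.2, 0.1, -3.2]
opening: 0.657
[0.6187 0.0602 0.0945] [ 0.17481795  0.06039407 -3.22229681]
[ 6. -1. -1.]
```

```bash
python3 -m jog '[3,-1,-1,0,40, 5,-1,-1,0,40, 5,-1,-1,0,40, 5,-1,-1,0,40, 5,-1,-1,0,85]'
python3 -m jog '[0,0,0,0,85, 0,0,0,0,85, 0,0,0,0,85, -30,0,0,0,85, -65,0,0,0,85]'
python3 -m jog '[-25,0,0,0,85, -55,0,0,0,85, -55,-20,-20,0,85, -55,-40,-40,0,85, -55,-40,-40,0,85]'
python3 - <<'E'
from h import *
o,p,M=pose();print(p.round(4));go((.439,.082,.2))
E
```

```text
time_s: 11.85
eef_pos: [0.6183, 0.0587, 0.0887]
eef_rot: [0.661, -0.252, 0.66, 0.252]
wrist_force: [0.8, 0.3, 0.9]
opening: 0.811
time_s: 12.35
eef_pos: [0.6165, 0.0589, 0.1522]
eef_rot: [0.659, -0.251, 0.662, 0.253]
wrist_force: [1.6, 0.2, 0.4]
opening: 0.848
time_s: 12.85
eef_pos: [0.6149, -0.0007, 0.2089]
eef_rot: [0.661, -0.252, 0.661, 0.251]
wrist_force: [0.4, -0.1, -0.9]
opening: 0.847
[ 0.6149 -0.0007  0.2089]
[  9. 179. -77.]
```

```bash
python3 -m jog '[0,38,-16,0,100, 3,76,-33,0,100, 6,114,-50,0,100, 9,152,-66,0,100, 9,179,-77,0,100]'
python3 -m jog '[0,0,0,0,100, 0,0,0,0,100, 0,0,0,0,100, 0,0,0,0,100, 0,0,0,0,100]'
python3 - <<'E'
from h import *
import cv2
o,p,M=pose();print(p.round(4))
c=optics.get_calibration('wrist');cv2.imwrite('pics/w3.png',cv2.cvtColor(optics.camera('wrist'),cv2.COLOR_RGB2BGR))
print(proj('wrist',(.439,.082,.105),c));go((.439,.082,.2),(.439,.082,.061))
E
```

```text
time_s: 13.35
eef_pos: [0.4353, 0.0859, 0.1986]
eef_rot: [0.66, -0.252, 0.661, 0.253]
wrist_force: [-0.2, 0.5, -0.3]
opening: 0.999
time_s: 13.85
eef_pos: [0.4387, 0.084, 0.1993]
eef_rot: [0.661, -0.252, 0.661, 0.252]
wrist_force: [-0.1, -0.1, 0.8]
opening: 0.998
[0.4387 0.084  0.1993]
[320.65250367 202.62611887]
[-1. -2. -1.]
[138.  -2.  -1.]
```

View pics/w3.png

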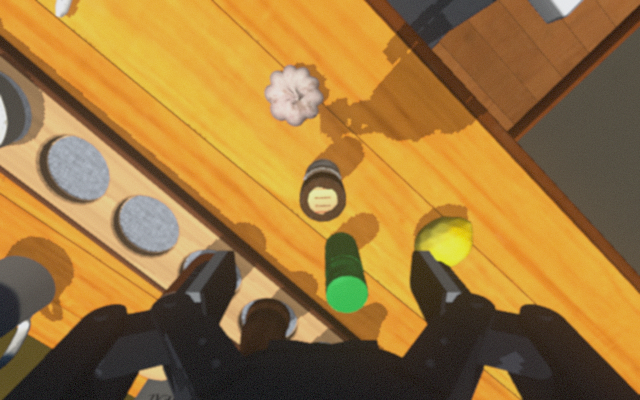

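Spice jar (dark cap, label) at (323,200) against a predicted (321,203); the green decoy is at (345,275). I'll grasp the brown one.

```bash
python3 -m jog '[20,-1,-2,0,100, 55,-1,-2,0,100, 90,-1,-2,0,100, 122,-1,-2,0,100, 138,-1,-2,0,100]'
python3 -m jog '[0,0,0,0,20, 0,0,0,0,20, 0,0,0,0,20, 0,0,0,0,20, 0,0,0,0,20]'
python3 -m jog '[0,0,0,0,20, 0,0,0,0,20, 0,0,0,0,20, 0,0,0,0,20, 0,0,0,0,20]'
python3 - <<'E'
from h import *
o,p,M=pose();print(p.round(4),o['wrist_force']);z=p[2];w=(.6134,-.0367)
go((*p[:2],z+.07),(.54,-.0367,z+.07),(*w,z+.07))
E
```

```text
time_s: 14.4
eef_pos: [0.4355, 0.0822, 0.0585]
eef_rot: [0.659, -0.251, 0.662, 0.253]
wrist_force: [0.1, 0.6, -0.8]
opening: 0.997
time_s: 14.9
eef_pos: [0.4385, 0.0823, 0.0628]
eef_rot: [0.662, -0.253, 0.66, 0.252]
wrist_force: [-1.1, 0.7, 5.9]
opening: 0.467
time_s: 15.4
eef_pos: [0.4385, 0.0823, 0.0628]
eef_rot: [0.662, -0.253, 0.66, 0.252]
wrist_force: [-1.2, 0.6, 7.0]
opening: 0.466
[0.4385 0.0823 0.0628] [-1.19045873  0.58680538  6.99699653]
[-70.  -0.   0.]
[ -70. -156.   -4.]
[ -69. -205.   51.]
```

```bash
python3 -m jog '[-15,0,0,0,20, -40,0,0,0,20, -70,0,0,0,20, -70,-35,-1,0,20, -70,-75,-2,0,20]'
python3 -m jog '[0,-40,-1,0,20, 0,-81,-2,0,20, 0,-105,25,0,20, 0,-130,53,0,20, 20,-130,53,0,20]'
python3 -m jog '[15,0,0,0,20, 30,0,0,0,20, 30,0,0,0,20, 30,0,0,0,20, 30,0,0,0,20]'
python3 - <<'E'
from h import *
o,p,M=pose();print(p.round(4),o['wrist_force']);go((.6134,-.0367,.0735))
E
```

```text
time_s: 15.9
eef_pos: [0.487, 0.0251, 0.1334]
eef_rot: [0.661, -0.254, 0.659, 0.252]
wrist_force: [0.0, 0.1, -1.2]
opening: 0.461
time_s: 16.4
eef_pos: [0.6186, -0.0382, 0.1151]
eef_rot: [0.664, -0.254, 0.657, 0.25]
wrist_force: [0.1, -0.5, -1.2]
opening: 0.469
time_s: 16.9
eef_pos: [0.6123, -0.0366, 0.0823]
eef_rot: [0.661, -0.252, 0.66, 0.252]
wrist_force: [0.2, 0.6, -0.7]
opening: 0.46
[ 0.6123 -0.0366  0.0823] [ 0.18155402  0.58914328 -0.68328989]
[ 9. -1.  1.]
```

```bash
python3 -m jog '[5,0,1,0,20, 8,0,1,0,20, 8,0,1,0,20, 8,0,1,0,20, 8,0,1,0,70]'
python3 -m jog '[0,0,0,0,70, 0,0,0,0,70, 0,0,0,0,70, -30,0,0,0,70, -65,0,0,0,70]'
python3 -m jog '[-25,0,0,0,70, -55,0,0,8,70, -65,0,0,16,70, -65,0,0,24,70, -65,0,0,32,70]'
python3 - <<'E'
from h import *
o,p,M=pose();print(p.round(4),M.round(3));go((.4125,-.370,.18))
E
```

```text
time_s: 17.4
eef_pos: [0.6128, -0.0359, 0.0736]
eef_rot: [0.661, -0.252, 0.661, 0.252]
wrist_force: [0.9, -0.1, 0.0]
opening: 0.614
time_s: 17.9
eef_pos: [0.6111, -0.0355, 0.1372]
eef_rot: [0.659, -0.251, 0.662, 0.253]
wrist_force: [1.1, -0.5, 0.2]
opening: 0.701
time_s: 18.4
eef_pos: [0.613, -0.0359, 0.2043]
eef_rot: [0.705, -0.059, 0.704, 0.058]
wrist_force: [-0.7, 0.5, 0.8]
opening: 0.698
[ 0.613  -0.0359  0.2043] [[ 0.002 -0.164  0.986]
 [-0.     0.986  0.164]
 [-1.    -0.001  0.001]]
[  24. -297. -253.]
```

```bash
python3 -m jog '[0,-33,-28,0,100, 0,-66,-56,0,100, 0,-99,-84,0,100, 0,-132,-112,0,100, 0,-165,-140,0,100]'
python3 -m jog '[6,-33,-28,0,100, 12,-66,-56,0,100, 18,-99,-84,0,100, 24,-132,-113,0,100, 24,-132,-113,0,100]'
python3 - <<'E'
from h import *
import cv2
o,p,M=pose();print(p.round(4),o['q'].round(2))
c=optics.get_calibration('wrist');cv2.imwrite('pics/w4.png',cv2.cvtColor(optics.camera('wrist'),cv2.COLOR_RGB2BGR))
print(proj('wrist',(.4125,-.370,.075),c));go((.4125,-.370,.18),(.4125,-.370,.044))
E
```

```text
time_s: 18.9
eef_pos: [0.5018, -0.2235, 0.2036]
eef_rot: [0.705, -0.061, 0.704, 0.06]
wrist_force: [-0.3, 0.2, 0.2]
opening: 0.999
time_s: 19.4
eef_pos: [0.4109, -0.3755, 0.1787]
eef_rot: [0.704, -0.059, 0.705, 0.058]
wrist_force: [0.1, 0.7, -0.3]
opening: 1.003
[ 0.4109 -0.3755  0.1787] [-0.95  0.19  1.7  -0.    1.24 -2.69]
[329.54353536 203.4855648 ]
[-1.  3.  1.]
[135.   3.   1.]
```

View pics/w4.png

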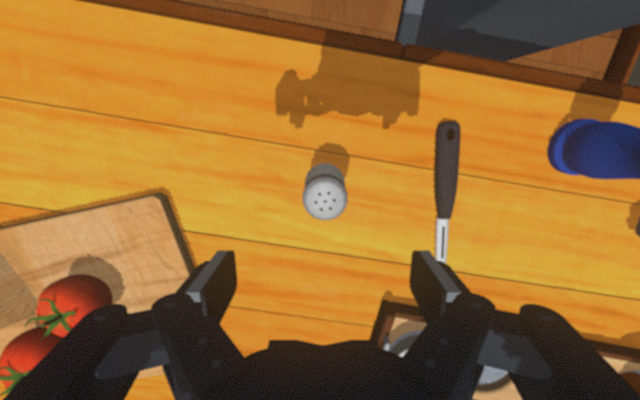

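Shaker cap at (325,200) against a predicted (329,203), 3–4 mm off, which I correct.

```bash
python3 -m jog '[20,-1,-2,0,100, 55,-1,-2,0,100, 90,-1,-2,0,100, 122,-1,-2,0,100, 141,-1,-2,0,100]'
python3 -m jog '[0,0,0,0,20, 0,0,0,0,20, 0,0,0,0,20, 0,0,0,0,20, 0,0,0,0,20]'
python3 -m jog '[0,0,0,0,20, 0,0,0,0,20, -20,0,0,0,20, -55,0,0,0,20, -90,0,0,0,20]'
python3 - <<'E'
from h import *
o,p,M=pose();print(p.round(4),o['wrist_force']);z=p[2]
go((.5,-.25,z),(.535,-.131,z),(.6077,-.1306,z))
E
```

```text
time_s: 19.95
eef_pos: [0.412, -0.3703, 0.036]
eef_rot: [0.704, -0.06, 0.705, 0.062]
wrist_force: [0.3, -0.7, -0.6]
opening: 1.003
time_s: 20.45
eef_pos: [0.4132, -0.3739, 0.0404]
eef_rot: [0.705, -0.061, 0.704, 0.059]
wrist_force: [0.8, 1.6, 8.3]
opening: 0.453
time_s: 20.95
eef_pos: [0.4116, -0.3724, 0.1293]
eef_rot: [0.704, -0.06, 0.705, 0.061]
wrist_force: [0.5, 0.1, -1.0]
opening: 0.457
[ 0.4116 -0.3724  0.1293] [ 0.51152209  0.06408047 -0.95570364]
[  0. 106. 108.]
[  0. 217. 163.]
[  0. 205. 234.]
```

```bash
python3 -m jog '[0,33,28,0,20, 0,66,50,0,20, 0,100,80,0,20, 0,140,105,0,20, 0,175,130,0,20]'
python3 -m jog '[0,42,33,-7,20, 0,42,33,-14,20, 0,42,33,-21,20, 0,42,33,-28,20, 0,42,33,-35,20]'
python3 - <<'E'
from h import *
o,p,M=pose();print(p.round(4),M.round(3),o['q'].round(2))
go((.6077,-.1306,.1),(.6077,-.1306,.051))
E
```

```text
time_s: 21.45
eef_pos: [0.5109, -0.1765, 0.129]
eef_rot: [0.705, -0.06, 0.704, 0.06]
wrist_force: [1.9, 0.1, -1.7]
opening: 0.457
time_s: 21.95
eef_pos: [0.5359, -0.131, 0.1288]
eef_rot: [0.653, -0.271, 0.653, 0.271]
wrist_force: [-0.2, -0.1, -1.2]
opening: 0.457
[ 0.5359 -0.131   0.1288] [[ 0.001 -0.708  0.706]
 [-0.     0.706  0.708]
 [-1.    -0.001  0.   ]] [-0.45  0.24  1.75 -0.    1.14 -2.81]
[ 29. -51.  51.]
[ 78. -51.  51.]
```

```bash
python3 -m jog '[0,-26,26,0,20, 0,-51,51,0,20, 29,-51,51,0,20, 50,-51,51,0,20, 60,-51,51,0,20]'
python3 -m jog '[6,0,0,0,20, 12,0,0,0,20, 16,0,0,0,20, 16,0,0,0,20, 16,0,0,0,20]'
python3 - <<'E'
from h import *
o,p,M=pose();print(p.round(4),o['wrist_force']);go((.6077,-.1306,.051))
E
```

```text
time_s: 22.45
eef_pos: [0.6066, -0.1309, 0.0663]
eef_rot: [0.653, -0.269, 0.655, 0.27]
wrist_force: [-0.2, -0.2, -1.7]
opening: 0.457
time_s: 22.95
eef_pos: [0.6083, -0.1318, 0.053]
eef_rot: [0.654, -0.27, 0.654, 0.269]
wrist_force: [0.3, 0.4, -1.2]
opening: 0.459
[ 0.6083 -0.1318  0.053 ] [ 0.31787257  0.37494049 -1.18198829]
[2. 1. 0.]
```

```bash
python3 -m jog '[2,0,0,0,20, 2,0,0,0,20, 2,0,0,0,65, 2,0,0,0,65, 2,0,0,0,65]'
python3 -m jog '[0,0,0,0,65, -20,0,0,0,65, -60,0,0,0,65, -100,0,0,0,65, -140,0,0,0,65]'
python3 -m jog '[-30,0,-40,0,65, -50,0,-80,0,65, -50,0,-120,0,65, -50,0,-160,0,65, -50,0,-190,0,65]'
python3 - <<'E'
from h import *
import cv2
print(pose()[1].round(3))
a=cv2.cvtColor(optics.camera('top'),cv2.COLOR_RGB2BGR)[110:310,170:490]; b=cv2.cvtColor(optics.camera('scene'),cv2.COLOR_RGB2BGR)[100:330,225:430]
cv2.imwrite('pics/tf.png',cv2.resize(a,None,fx=2.5,fy=2.5,interpolation=cv2.INTER_CUBIC));cv2.imwrite('pics/sf.png',cv2.resize(b,None,fx=2.6,fy=2.6,interpolation=cv2.INTER_CUBIC))
E
```

```text
time_s: 23.45
eef_pos: [0.6081, -0.1317, 0.0506]
eef_rot: [0.654, -0.27, 0.654, 0.269]
wrist_force: [-0.1, -0.1, -0.6]
opening: 0.649
time_s: 23.95
eef_pos: [0.6077, -0.1315, 0.1918]
eef_rot: [0.654, -0.269, 0.654, 0.269]
wrist_force: [0.1, -0.5, 0.0]
opening: 0.654
time_s: 24.45
eef_pos: [0.4715, -0.2668, 0.2408]
eef_rot: [0.654, -0.27, 0.654, 0.269]
wrist_force: [0.6, -0.6, -0.1]
opening: 0.65
[ 0.472 -0.267  0.241]
```

View pics/tf.png

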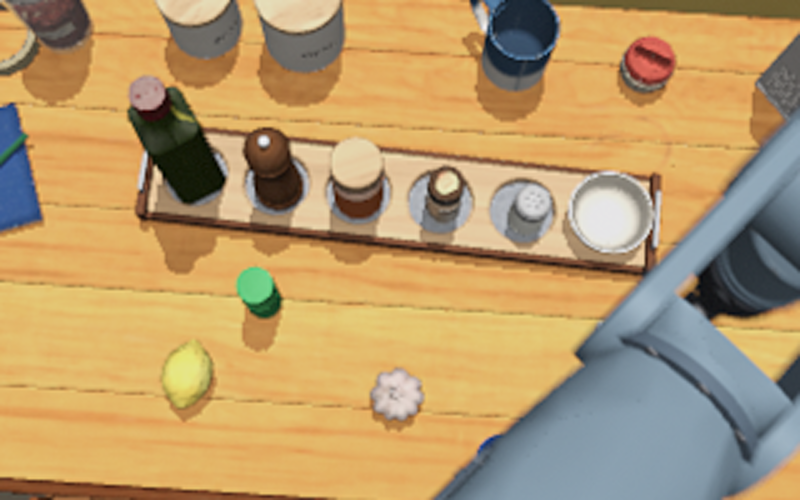

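View pics/sf.png

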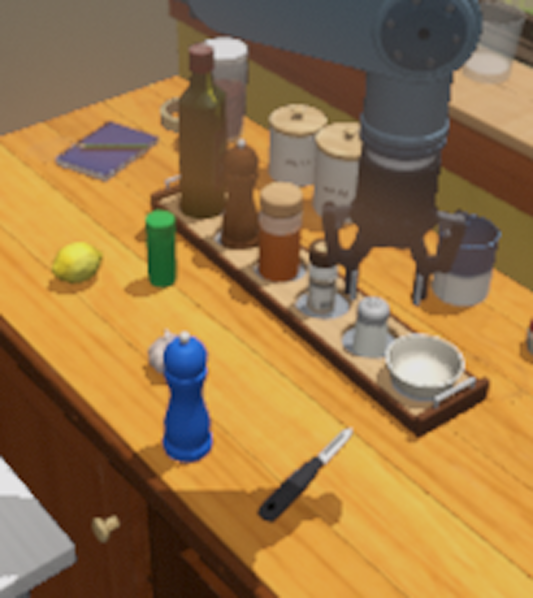

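Both views show the row stepping down: bottle, mill, lentil jar, spice jar, shaker, bowl. All stand upright in their wells. The lemon, garlic and peeler have not moved, and the arm is clear.

```bash
python3 -c "
from bench import hand_in; hand_in()"
```

```text
the job is handed in; nothing more can be done
```

The four pieces now stand upright in the four wells, stepping down from the oil bottle: pepper mill, lentil jar, spice jar, salt shaker, then the bowl. I handed the job in at about 24.6 s on the robot's clock, with the gripper empty and clear of everything.

- **Final check:** The last top and scene pictures showed one item to each well, all upright. The bottle and bowl were in their wells, and the lemon, garlic, peeler and both decoys looked unmoved. I judged this by eye and did not measure the final positions.
- **Positions:** The top and scene cameras agreed to within about 5 mm on the four pieces and the wells. Wrist views before each grasp were off by at most 4 mm. I corrected those errors before closing the gripper on the lentil jar and salt shaker. For the mill and spice jar they were too small to matter.
- **Forces:** The mill touched down harder than planned, with about 42 N measured at the wrist against the 120 N limit. The other three were set down softly, with 1 N or less in the readings. I did not separately check the 40 N limit on the arm or gripper body pressing on something. The 42 N came through the gripped mill onto the rack floor.

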